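# Make up two assay kits in their trays

### The arm

A 6-joint arm with a two-finger parallel gripper is mounted at the origin on the work surface; the furniture and walls round the work are solid. World frame = base frame: x ahead of the robot, y to its left, z up, the work surface at z = 0. Lengths are in m, angles in degrees, forces in N, time in s.
With the tool pointing down it reaches from about 0.375 to 0.9 m from the base axis. Payload 3.1 kg.
Tool frame: the origin (TCP) lies on the centre line of the jaws, within the pads' length; the fingertips stand 25 mm ahead of it and the grasp point (between the pads) lies 6 mm ahead of it; z points along the fingers, y is the line along which they close (so a half turn about z gives the same grasp; the last joint's range is limited). The gripper opens to 87 mm and grips with 3 to 60 N. Pads are 19 mm wide; open, the fingers measure 117 mm over their backs; the gripper's body (75 mm by 190 mm) begins 51 mm behind the grasp point.
Start: joints at [-78.81, 30.224, 82.088, -0, 67.689, -10.227], TCP at [0.228, -0.582, 0.248] pointing down, gripper open.
Joint ranges: [-176.69, 176.69], [-43.24, 126.21], [12.49, 139.97], [-82, 262], [0, 151.66], [-163.58, 163.58]. Speed limits (degrees/s): [159.86, 159.86, 180, 180, 180, 180].

### API

Orientations are given as a 3x3 rotation matrix whose columns are the frame's x, y, z axes.
In Python, from rig import * gives the robot as it stands.
- The arm moves only by the tool step_arm, never from a script. Its argument "steps" is a list of rows, each a list of 7 numbers: the shift along the tool's x, y, z normalised to -1 to 1, where 1 is 0.3 m, then the turn, a rotation vector about the tool's x, y, z normalised to -1 to 1, where 1 is 45 degrees, then the gripper's target within -1 to 1 (shut at 1, half-way at 0, fully open at -1). A call has 1 to 8 rows; each row is the pose to reach, as a shift and turn from the pose commanded when the call began, along the tool's axes at that moment; what a row does not reach only later rows make up. A row lasts 1/12 s, in which the tool goes at most 41.7 mm and 7.16 degrees, less where a joint would pass 70% of its speed; a pose out of reach is approached as far as the arm can. A call with a number of a shift or a turn outside -1 to 1 is refused whole. A call with a gripper value outside its range is refused whole. The fingers move at their own pace and stop on an object; the grip force is fixed at half the most. Time passes only in rows, so rows that repeat a pose let the fingers close. It gives the time, the measured TCP pose, the force, the opening and the grip force at its end, in the units of the state.
- read_state(): the state, without advancing time (a new reading comes with each control period).
- capture(name): name is "side" or "top"; returns a dict with "image" (400x640x3 uint8, red, green, blue), "vertical_fov" (degrees; the focal length in pixels is half the picture's height over the tangent of half this angle, whatever the lens; pixels are square), "cx", "cy" (the principal point, pixels), "k1" (the pictures are not rectified: a ray, as slopes to the right and down, at radius r is drawn at 1 + k1 r^2 times it, then the intrinsics apply), "world_from_camera" (4x4, takes a point from camera to world coordinates). Camera axes: x right, y down, z forward; pixel columns grow to the right and rows downward; lengths in m; the calibration is good to about 2 mm. A picture is of the moment at which its call begins. There is no depth.
- hand_in(): hands the job in; it is judged then, once.
The state is a dict: "time_s": time; "joint_positions": joint angles; "qvel": joint speeds; "tau": joint torques, N m; "position": TCP position; "tcp_rot": TCP orientation; "force": force on the tool from outside, world axes, zero at the start; "moment": the same for the moment, N m; "opening": opening from 0.0 (shut) to 1.0 (fully open); "grasp_force": force on a finger pad.
Only numpy, scipy, OpenCV 4.12 (cv2) and the standard library are available. Lean on these libraries where they do the work, as an engineer would, in place of code of your own. Each camera call takes 0.05 s, during which the arm holds its last target. There are 200 camera calls.

### The job

Make up the two kits: in the two-bay tray lay the micro-tube rack in the long bay and stand one reagent vial in the short bay; in the three-bay tray stand the dropper bottle in the middle bay and one reagent vial in each of the two outer bays. Everything must rest on the bay floors, upright, and the petri dish is to stay where it is.

Things in the scene. Friction and masses are not known exactly. Their poses are not given: they have to be found in the camera images.
- tray_two: the wider shallow steel tray, two bays in a row along its own y: 88 x 208 mm outside, lips and divider 4 mm thick with their tops 11 mm above the table, floor 3 mm thick. Origin at the centre of its underside. Long bay (80 x 146 mm inside) centred 27 mm from the origin on the -y side; short bay (80 mm along x, 50 mm along y inside) centred 75 mm from the origin on the +y side. z up. Fixed to the table.
- tray_three: the narrower shallow steel tray, three equal square bays in a row along its own y: 62 x 178 mm outside, lips and dividers 4 mm thick with tops 11 mm above the table, floor 3 mm thick. Origin at the centre of its underside. Bays 54 x 54 mm inside, centred at y = -58, 0 and +58 mm from the origin. z up. Fixed to the table.
- dropper_center (a point): brown dropper bottle with a black bulb, standing: body 33 mm diameter up to 70 mm, whole height 102 mm, 0.07 kg; the point is on its axis, 51 mm above its underside; z up
- micro_rack_center (a point): teal rack holding micro tubes, 52 mm along its x, 124 mm along its y, 38 mm high with the tube caps, 0.08 kg; the point is its centre, 19 mm above its underside. Grip it across the 52 mm at the top plate (31 to 35 mm above its underside); its long sides are open below that plate; z up
- vial_a_center (a point): one of three identical white-capped reagent vials, standing: 23 mm diameter body to 38 mm, 43 mm high with a 16 mm cap, 0.022 kg; the point is its centre, 21.5 mm above its underside; z up
- vial_b_center (a point): one of three identical white-capped reagent vials, standing: 23 mm diameter body to 38 mm, 43 mm high with a 16 mm cap, 0.022 kg; the point is its centre, 21.5 mm above its underside; z up
- vial_c_center (a point): one of three identical white-capped reagent vials, standing: 23 mm diameter body to 38 mm, 43 mm high with a 16 mm cap, 0.022 kg; the point is its centre, 21.5 mm above its underside; z up
- petri_dish: flat round petri dish, 91 mm diameter, 15 mm high, no part of either kit; origin at the centre of its underside
Mind the look-alikes: they are no part of the job. Leave any brown or red look-alike of the part that bears vial_c_center alone.

How it is judged (in metres and radians):
At the end, for the whole second after the job is handed in: Micro-tube rack in the long bay and a vial in the short bay of the two-bay tray; dropper bottle in the middle bay and a vial in each outer bay of the three-bay tray; any vial will do. Each rests on its bay floor (height to 4 mm), upright to 0.12 rad, at rest (x of micro_rack_center in the frame of tray_two between -0.018 and 0.018 m and y of micro_rack_center in the frame of tray_two between -0.042 and -0.012 m and z of micro_rack_center in the frame of tray_two between 0.018 and 0.026 m and angle between each of micro_rack_center, dropper_center's own z axis and vertical below 0.12 rad and ((x of vial_a_center in the frame of tray_two between -0.032 and 0.032 m and y of vial_a_center in the frame of tray_two between 0.058 and 0.092 m and z of vial_a_center in the frame of tray_two between 0.0205 and 0.0285 m and angle between vial_a_center's own z axis and vertical below 0.12 rad) or (x of vial_b_center in the frame of tray_two between -0.032 and 0.032 m and y of vial_b_center in the frame of tray_two between 0.058 and 0.092 m and z of vial_b_center in the frame of tray_two between 0.0205 and 0.0285 m and angle between vial_b_center's own z axis and vertical below 0.12 rad) or (x of vial_c_center in the frame of tray_two between -0.032 and 0.032 m and y of vial_c_center in the frame of tray_two between 0.058 and 0.092 m and z of vial_c_center in the frame of tray_two between 0.0205 and 0.0285 m and angle between vial_c_center's own z axis and vertical below 0.12 rad)) and x of dropper_center in the frame of tray_three between -0.015 and 0.015 m and y of dropper_center in the frame of tray_three between -0.015 and 0.015 m and z of dropper_center in the frame of tray_three between 0.05 and 0.058 m and ((x of vial_a_center in the frame of tray_three between -0.019 and 0.019 m and y of vial_a_center in the frame of tray_three between -0.077 and -0.039 m and z of vial_a_center in the frame of tray_three between 0.0205 and 0.0285 m and angle between vial_a_center's own z axis and vertical below 0.12 rad) or (x of vial_b_center in the frame of tray_three between -0.019 and 0.019 m and y of vial_b_center in the frame of tray_three between -0.077 and -0.039 m and z of vial_b_center in the frame of tray_three between 0.0205 and 0.0285 m and angle between vial_b_center's own z axis and vertical below 0.12 rad) or (x of vial_c_center in the frame of tray_three between -0.019 and 0.019 m and y of vial_c_center in the frame of tray_three between -0.077 and -0.039 m and z of vial_c_center in the frame of tray_three between 0.0205 and 0.0285 m and angle between vial_c_center's own z axis and vertical below 0.12 rad)) and ((x of vial_a_center in the frame of tray_three between -0.019 and 0.019 m and y of vial_a_center in the frame of tray_three between 0.039 and 0.077 m and z of vial_a_center in the frame of tray_three between 0.0205 and 0.0285 m and angle between vial_a_center's own z axis and vertical below 0.12 rad) or (x of vial_b_center in the frame of tray_three between -0.019 and 0.019 m and y of vial_b_center in the frame of tray_three between 0.039 and 0.077 m and z of vial_b_center in the frame of tray_three between 0.0205 and 0.0285 m and angle between vial_b_center's own z axis and vertical below 0.12 rad) or (x of vial_c_center in the frame of tray_three between -0.019 and 0.019 m and y of vial_c_center in the frame of tray_three between 0.039 and 0.077 m and z of vial_c_center in the frame of tray_three between 0.0205 and 0.0285 m and angle between vial_c_center's own z axis and vertical below 0.12 rad)) and linear speed of each of dropper, micro_rack, vial_a, vial_b, vial_c below 0.02 m/s); the robot touches nothing.
It fails at once if the petri dish is moved by more than 25 mm (distance of petri_dish from where it was at the start of the episode above 0.025 m).
It also fails if it takes over 136 s, if anything falls off the work surface, if the arm or the gripper's body presses on something with over 40 N, if the wrist force passes 120 N, or if a joint passes its speed limit or range.

## Working session

There is one attempt and no reset: what is moved stays moved. The work goes in short steps, Python scripts to look and compute and a tool call to move; the robot and the scene stay as the last step left them, time stands still between calls to the robot, and variables do not carry over. Pictures are saved under pics/ and viewed, at most 14 in all, crops included, and the job is handed in when it is done.

Besides the shell and the picture viewer there is one more tool, called after "Request:" as a command line: name --pt "numbers of a row" for each row, then --argument value for the rest. step_arm: Moves the arm, as the interface text tells. Scaled input: -1 to 1 covers 0.3 m each way for a shift and 45 degrees each way for a turn. Its arguments: {"type":"object","properties":{"steps":{"type":"array"}},"required":["steps"]}

```bash
mkdir -p pics; ls; python3 - <<'E'
from rig import *
import cv2
for n in("top","side"):
    c=capture(n); cv2.imwrite(f"pics/{n}0.png",c["image"][:,:,::-1])
    print(n,c["vertical_fov"],c["cx"],c["cy"],c["k1"],c["world_from_camera"])
s=read_state(); print(s)
E
```

```text
pics
top 48.77558491818012 326.09505923492685 196.88441202871965 -0.08491453740495884 [[ 0.00813152 -0.97550518  0.21982611  0.09760793]
 [-0.99995626 -0.00691661  0.00629579 -0.0162881 ]
 [-0.00462112 -0.21986769 -0.97551876  1.46223361]
 [ 0.          0.          0.          1.        ]]
side 50.456515541948725 318.5017776894326 199.7821353142062 -0.055968224403157574 [[ 0.98446719 -0.07700696  0.15777922  0.17568083]
 [-0.17465827 -0.52096189  0.83551972 -1.12137985]
 [ 0.01785613 -0.85009919 -0.52631979  0.78976999]
 [ 0.          0.          0.          1.        ]]
{'time_s': 0.1, 'joint_positions': array([-7.88103030e+01,  3.02724578e+01,  8.21482270e+01,  1.96620206e-04,
        6.76891681e+01, -1.02261635e+01]), 'qvel': array([-0.09616197, -0.12538942, -0.08811375, -0.00863302, -0.0001939 ,
       -0.086345  ]), 'tau': array([ 9.24219967e-05, -4.40985847e+01, -1.77150464e+01,  6.34858338e-02,
        5.33824344e-02, -4.86549186e-05]), 'position': array([ 0.22813026, -0.58123168,  0.24668665]), 'tcp_rot': array([[ 9.30955316e-01,  3.65132939e-01, -3.68951383e-04],
       [ 3.65132964e-01, -9.30953478e-01,  1.88146070e-03],
       [ 3.43506704e-04, -1.88627216e-03, -9.99998162e-01]]), 'force': array([-0.2282469 ,  0.09260632, -0.11916866]), 'moment': array([0.03915958, 0.00659375, 0.00581697]), 'grasp_force': 0.0, 'opening': 1.007013924558161}
```

View pics/top0.png

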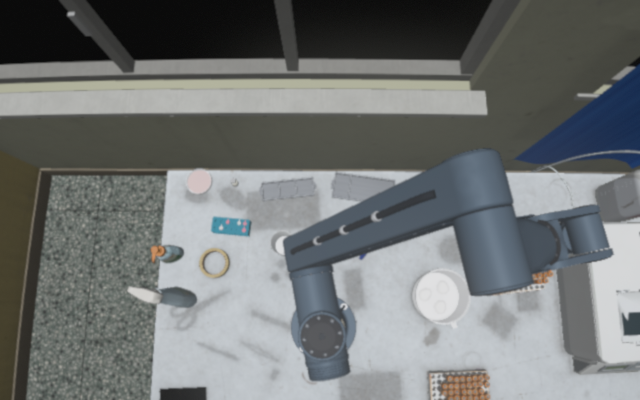

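View pics/side0.png

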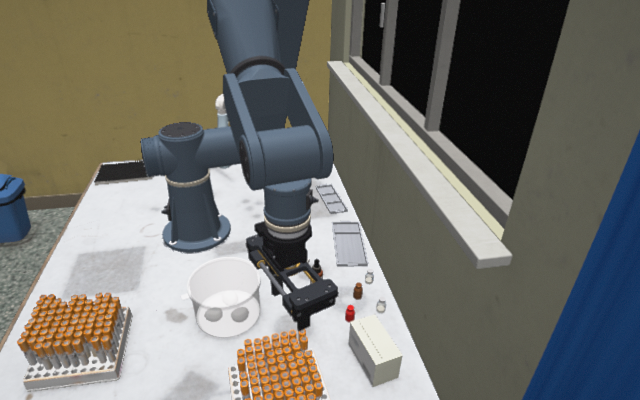

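```bash
cat > h.py <<'E'
from rig import *
import numpy as np, cv2
from scipy.spatial.transform import Rotation as R
def K(c):
    f=200/np.tan(np.radians(c["vertical_fov"]/2)); return np.array([[f,0,c["cx"]],[0,f,c["cy"]],[0,0,1.]]),np.array([c["k1"],0,0,0,0.])
def cap(n,fn=None,crop=None,s=1):
    c=capture(n)
    if fn:
        im=c["image"][:,:,::-1]
        if crop: x0,y0,x1,y1=crop; im=cv2.resize(im[y0:y1,x0:x1],None,fx=s,fy=s,interpolation=cv2.INTER_CUBIC)
        cv2.imwrite("pics/"+fn,im)
    return c
def pix(c,u,v,z):
    k,d=K(c); p=cv2.undistortPoints(np.array([[[u,v]]],float),k,d)[0,0]
    T=c["world_from_camera"]; r=T[:3,:3]@[p[0],p[1],1]; o=T[:3,3]
    return (o+r*(z-o[2])/r[2]).round(4)
def proj(c,P):
    k,d=K(c); T=np.linalg.inv(c["world_from_camera"])
    return cv2.projectPoints(np.atleast_2d(P).astype(float),cv2.Rodrigues(T[:3,:3])[0],T[:3,3],k,d)[0][:,0].round(1)
def go(pts,yaw=None):
    """pts: sequence of xyz; each is one call; prints normalised shift in tool axes (tool down). yaw=deg of tool y axis wanted"""
    s=read_state(); Rm=s["tcp_rot"]; p=s["position"]
    print("t",round(s["time_s"],2),"pos",p.round(4),"yaw(y)",np.degrees(np.arctan2(Rm[1,1],Rm[0,1])).round(1),"open",round(s["opening"],2),"gf",round(s["grasp_force"],1),"F",s["force"].round(1),"j",s["joint_positions"].round(0))
    for q in pts:
        q=np.array(q,float); print("  to",q,"shift",(Rm.T@(q-p)/0.3).round(3)); p=q
    if yaw is not None:
        d=(yaw-np.degrees(np.arctan2(Rm[1,1],Rm[0,1]))+90)%180-90
        z=np.radians(yaw); print("  turn world z %.1f -> rz norm %.3f"%(d,-d/45))
E
python3 - <<'E'
from h import *
c=cap("top"); 
for n,u,v,z in [("rack",231,227,.038),("pink",200,181,.0),("small",235,182,.04),("white",283,243,.0),("tr3",288,189,.01),("tr2",363,187,.01),("edge",330,172,0)]: print(n,pix(c,u,v,z))
c=cap("side")
for n,u,v,z in [("v1",369,277,.02),("v2",381,306,.02),("brown",358,290,.02),("red",350,313,.02),("drop",317,265,.1),("tr2",350,244,.01),("tr3",332,199,.01),("corner box",375,325,.06)]: print(n,pix(c,u,v,z))
go([(.45,-.35,.3),(.45,-.1,.35),(.45,.15,.35),(.35,.35,.35)])
E
```

```text
rack [0.3152 0.3037 0.038 ]
pink [0.4803 0.4293 0.    ]
small [0.467  0.2981 0.04  ]
white [0.2688 0.1352 0.    ]
tr3 [0.4514 0.1225 0.01  ]
tr2 [ 0.4601 -0.1318  0.01  ]
edge [ 0.515  -0.0196  0.    ]
v1 [ 0.4716 -0.3058  0.02  ]
v2 [ 0.4722 -0.4129  0.02  ]
brown [ 0.43   -0.3491  0.02  ]
red [ 0.391 -0.423  0.02 ]
drop [ 0.3252 -0.3279  0.1   ]
tr2 [ 0.4589 -0.1452  0.01  ]
tr3 [0.4572 0.1147 0.01  ]
corner box [ 0.4265 -0.5032  0.06  ]
t 0.2 pos [ 0.2282 -0.5814  0.2469] yaw(y) -68.6 open 1.0 gf 0.0 F [ 0.  -0.8  0.7] j [-79.  30.  82.  -0.  68. -10.]
  to [ 0.45 -0.35  0.3 ] shift [ 0.97  -0.448 -0.176]
  to [ 0.45 -0.1   0.35] shift [ 0.304 -0.776 -0.166]
  to [0.45 0.15 0.35] shift [ 0.304 -0.776  0.001]
  to [0.35 0.35 0.35] shift [-0.067 -0.742  0.001]
```

Request:
step_arm --pt "0.814 -0.508 -0.177 0 0 0.476 -1" --pt "0.814 -0.508 -0.177 0 0 0.476 -1" --pt "0.814 -0.508 -0.177 0 0 0.476 -1" --pt "0.814 -0.508 -0.177 0 0 0.476 -1" --pt "0.814 -0.508 -0.177 0 0 0.476 -1" --pt "0.814 -0.508 -0.177 0 0 0.476 -1" --pt "0.814 -0.508 -0.177 0 0 0.476 -1" --pt "0.814 -0.508 -0.177 0 0 0.476 -1"

```text
time_s: 0.87
position: [0.4033, -0.3449, 0.302]
tcp_rot: [[1.0, 0.007, 0.003], [0.007, -1.0, 0.002], [0.003, -0.002, -1.0]]
force: [0.2, 0.1, -0.1]
opening: 1.003
grasp_force: 0.0
```

Request:
step_arm --pt "0 -0.833 -0.167 0 0 0 -1" --pt "0 -0.833 -0.167 0 0 0 -1" --pt "0 -0.833 -0.167 0 0 0 -1" --pt "0 -0.833 -0.167 0 0 0 -1" --pt "0 -0.833 -0.167 0 0 0 -1" --pt "0 -0.833 -0.167 0 0 0 -1" --pt "0 -0.833 -0.167 0 0 0 -1"

```text
time_s: 1.45
position: [0.3987, -0.0955, 0.3517]
tcp_rot: [[1.0, 0.005, 0.001], [0.005, -1.0, 0.003], [0.001, -0.003, -1.0]]
force: [0.5, 0.6, 0.3]
opening: 0.999
grasp_force: 0.0
```

Request:
step_arm --pt "0 -0.833 0 0 0 0 -1" --pt "0 -0.833 0 0 0 0 -1" --pt "0 -0.833 0 0 0 0 -1" --pt "0 -0.833 0 0 0 0 -1" --pt "0 -0.833 0 0 0 0 -1" --pt "0 -0.833 0 0 0 0 -1" --pt "0 -0.833 0 0 0 0 -1"

```text
time_s: 2.03
position: [0.3992, 0.1549, 0.3507]
tcp_rot: [[1.0, 0.009, 0.0], [0.009, -1.0, 0.004], [0.0, -0.004, -1.0]]
force: [-0.2, -0.6, 0.5]
opening: 1.004
grasp_force: 0.0
```

```bash
python3 - <<'E'
from h import *
go([])
c=cap("top","top1.png",(320,150,560,330),3)
c=cap("side","side1.png",(200,170,420,340),3.5)
t=cap("top")
for z in (.1,.2,.3,.4): print(z,proj(t,[.515,-.3,z]))
E
```

```text
t 2.03 pos [0.3992 0.1549 0.3507] yaw(y) -89.5 open 1.0 gf 0.0 F [-0.2 -0.6  0.5] j [  6.   7. 100.   0.  72.  95.]
0.1 [[416.9 164.2]]
0.2 [[423.4 154.5]]
0.3 [[430.9 143.3]]
0.4 [[439.6 130.2]]
```

View pics/top1.png

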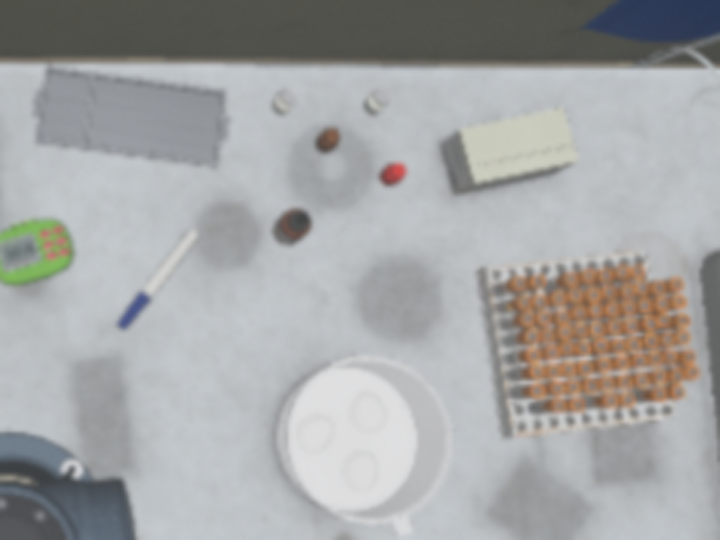

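View pics/side1.png

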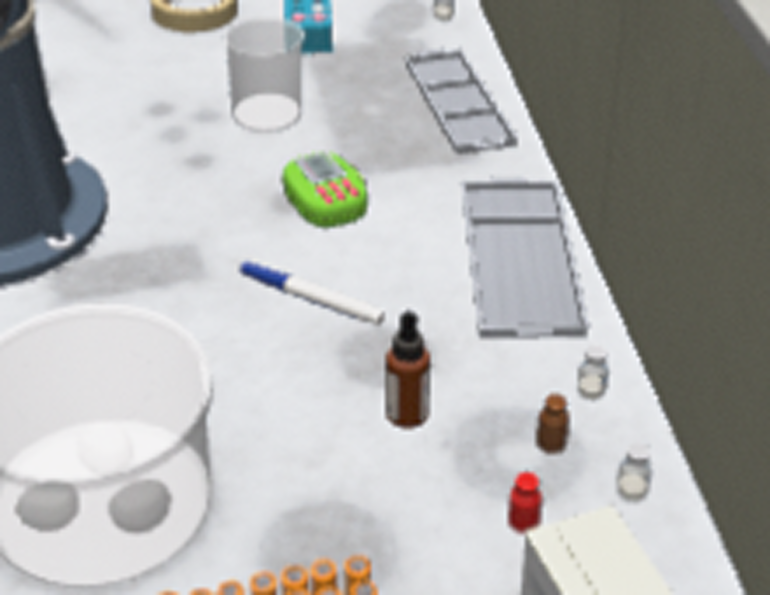

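```bash
python3 - <<'E'
from h import *
t=cap("top","x.png"); s=cap("side")
T=lambda u,v,z:pix(t,320+u/3-.33,150+v/3-.33,z)
S=lambda u,v,z:pix(s,200+u/3.5-.35,170+v/3.5-.35,z)
print("tray2 corners",[T(u,v,.011) for u,v in((47,68),(228,92),(217,166),(36,141))])
print("tray2 side",[S(u,v,.011) for u,v in((463,183),(555,183),(586,331),(480,333))])
print("tray3 side",[S(u,v,.011) for u,v in((406,59),(459,51),(516,143),(460,151))])
print("v1",T(283,102,.0215),S(594,375,.0215)); print("v2",T(375,102,.0215),S(635,472,.0215))
print("drop top",T(299,218,.102),S(408,315,.102),"base",S(407,412,0))
print("brown",T(328,138,.02),"red",T(393,173,.02),"box",T(460,135,.06))
print("v3 side",S(443,10,.0))
E
```

```text
tray2 corners [array([ 0.5108, -0.0378,  0.011 ]), array([ 0.4841, -0.2434,  0.011 ]), array([ 0.3982, -0.2288,  0.011 ]), array([ 0.4255, -0.0257,  0.011 ])]
tray2 side [array([ 0.4283, -0.0248,  0.011 ]), array([ 0.5123, -0.0375,  0.011 ]), array([ 0.4842, -0.2441,  0.011 ]), array([ 0.3994, -0.2332,  0.011 ])]
tray3 side [array([0.4149, 0.2076, 0.011 ]), array([0.4734, 0.2162, 0.011 ]), array([0.4922, 0.0335, 0.011 ]), array([0.4362, 0.0279, 0.011 ])]
v1 [ 0.4701 -0.3037  0.0215] [ 0.4723 -0.3068  0.0215]
v2 [ 0.471  -0.4083  0.0215] [ 0.4733 -0.4095  0.0215]
drop top [ 0.3245 -0.3     0.102 ] [ 0.3263 -0.3097  0.102 ] base [ 0.3285 -0.3017  0.    ]
brown [ 0.4292 -0.3533  0.02  ] red [ 0.3897 -0.4249  0.02  ] box [ 0.4245 -0.4903  0.06  ]
v3 side [0.4783 0.3293 0.    ]
```

Request:
step_arm --pt "0 0.767 0.333 0 0.222 0 0" --pt "0 0.767 0.333 0 0.222 0 0" --pt "0 0.767 0.333 0 0.222 0 0" --pt "0 0.767 0.333 0 0.222 0 0" --pt "0 0.767 0.333 0 0.222 0 0" --pt "0 0.767 0.333 0 0.222 0 0" --pt "0 0.767 0.333 0 0.222 0 0" --pt "0 0.767 0.333 0 0.222 0 0"

```text
time_s: 2.95
position: [0.3992, -0.0851, 0.2501]
tcp_rot: [[0.985, -0.01, 0.172], [-0.01, -1.0, -0.001], [0.172, -0.001, -0.985]]
force: [-0.3, 0.5, 0.2]
opening: 0.531
grasp_force: 0.0
```

Request:
step_arm --pt "0.151 0.767 0.467 0 0 0 0" --pt "0.151 0.767 0.467 0 0 0 0" --pt "0.151 0.767 0.467 0 0 0 0" --pt "0.151 0.767 0.467 0 0 0 0" --pt "0.151 0.767 0.467 0 0 0 0" --pt "0.151 0.767 0.467 0 0 0 0" --pt "0.151 0.767 0.467 0 0 0 0" --pt "0.151 0.767 0.467 0 0 0 0"

```text
time_s: 3.62
position: [0.4703, -0.3158, 0.1193]
tcp_rot: [[0.985, -0.004, 0.175], [-0.003, -1.0, -0.003], [0.175, 0.003, -0.985]]
force: [0.4, -1.0, 0.2]
opening: 0.499
grasp_force: 0.0
```

```bash
python3 - <<'E'
from h import *
s=cap("side","side2.png",(260,180,460,330),4)
t=cap("top","top2.png",(150,150,400,280),3)
go([(.468,-.305,.036)]); print(read_state()["tcp_rot"].round(3))
print("wall",pix(t,420,170.7,0),pix(t,420,168.5,0))
S=lambda u,v,z:pix(s,260+u/4-.35,180+v/4-.35,z)
E
```

```text
t 3.72 pos [ 0.4685 -0.3108  0.1206] yaw(y) -90.0 open 0.49 gf 0.0 F [-0.8 -0.  -0.5] j [-49.  34. 103.  13.  37.  32.]
  to [ 0.468 -0.305  0.036] shift [-0.05  -0.019  0.277]
[[ 0.985 -0.001  0.173]
 [-0.001 -1.     0.001]
 [ 0.172 -0.002 -0.985]]
wall [ 0.5221 -0.3305  0.    ] [ 0.5301 -0.3309  0.    ]
```

View pics/side2.png

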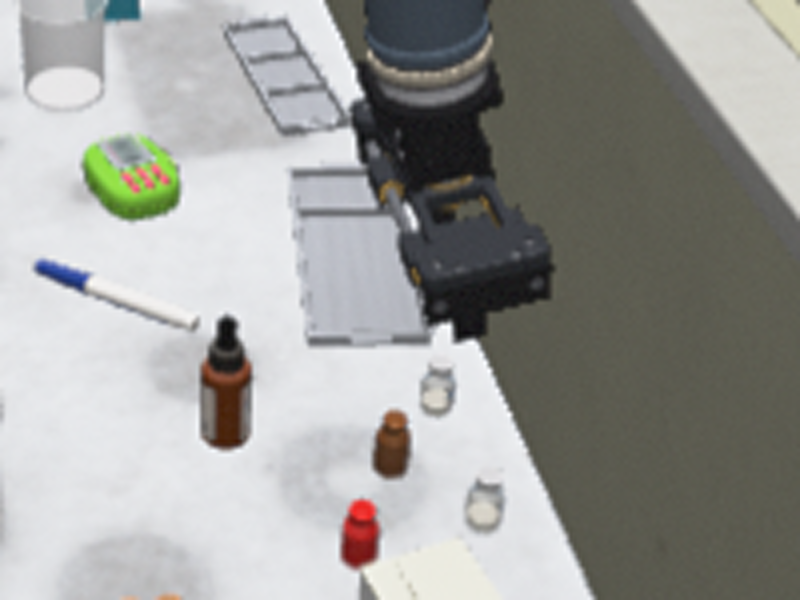

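View pics/top2.png

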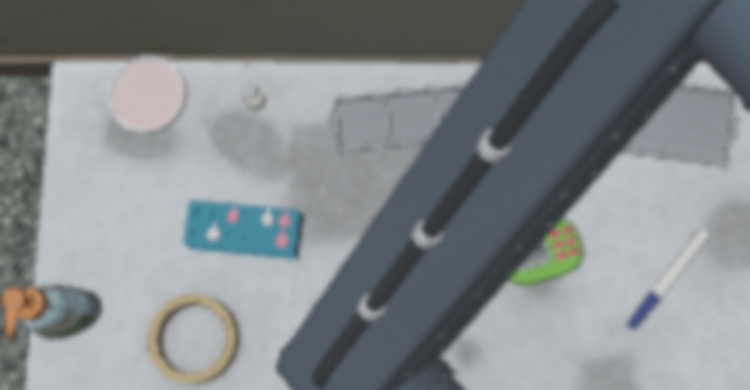

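Request:
step_arm --pt "-0.02 0 0.12 0 0 0 0" --pt "-0.048 0 0.276 0 0 0 0" --pt "-0.048 0 0.276 0 0 0 0" --pt "-0.048 0 0.276 0 0 0 0" --pt "-0.048 0 0.276 0 0 0 0" --pt "-0.048 0 0.276 0 0 0 0"

```text
time_s: 4.22
position: [0.4702, -0.3116, 0.0395]
tcp_rot: [[0.984, 0.001, 0.176], [0.001, -1.0, -0.003], [0.176, 0.003, -0.984]]
force: [-0.1, 1.1, 1.2]
opening: 0.497
grasp_force: 0.0
```

Request:
step_arm --pt "0 0 0 0 0 0 1" --pt "0 0 0 0 0 0 1" --pt "0 0 0 0 0 0 1" --pt "0 0 0 0 0 0 1" --pt "0 0 0 0 0 0 1" --pt "0 0 0 0 0 0 1"

```text
time_s: 4.72
position: [0.4694, -0.3115, 0.0376]
tcp_rot: [[0.985, -0.0, 0.175], [-0.0, -1.0, -0.001], [0.175, 0.001, -0.985]]
force: [-0.9, 0.5, 6.5]
opening: 0.248
grasp_force: 30.0
```

```bash
python3 - <<'E'
from h import *
s=cap("side"); t=cap("top")
T=lambda u,v,z:pix(t,150+u/3-.33,150+v/3-.33,z)
print("petri",T(148,95,.015),T(111,95,.015),T(186,95,.015)); print("v3",T(254,98,.0215))
print("rack",[T(u,v,.035) for u,v in((191,201),(302,209),(297,258),(185,249))])
print("tray3 left",T(335,100,.011),T(341,152,.011))
go([])
E
```

```text
petri [0.4751 0.4281 0.015 ] [0.4749 0.471  0.015 ] [0.4754 0.3842 0.015 ]
v3 [0.4706 0.3044 0.0215]
rack [array([0.3495, 0.3652, 0.035 ]), array([0.3417, 0.2416, 0.035 ]), array([0.2876, 0.2447, 0.035 ]), array([0.2962, 0.3685, 0.035 ])]
tray3 left [0.4715 0.214  0.011 ] [0.4112 0.2047 0.011 ]
t 4.82 pos [ 0.4694 -0.3115  0.0376] yaw(y) -90.0 open 0.25 gf 30.0 F [-1.4  0.4  6.2] j [-49.  43. 105.  17.  26.  26.]
```

Request:
step_arm --pt "0.018 0 -0.1 0 0 0 1" --pt "0.035 0 -0.197 0 0 0 1" --pt "0.03 -0.2 -0.197 0 0 0 1" --pt "0.022 -0.838 -0.197 0 0 0 1" --pt "0.022 -0.838 -0.197 0 0 0 1" --pt "0.022 -0.838 -0.197 0 0 0 1" --pt "0.022 -0.838 -0.197 0 0 0 1" --pt "0.022 -0.838 -0.197 0 0 0 1"

```text
time_s: 5.48
position: [0.4649, -0.0597, 0.0961]
tcp_rot: [[0.985, -0.001, 0.174], [-0.001, -1.0, -0.0], [0.174, -0.0, -0.985]]
force: [0.2, 0.6, -1.0]
opening: 0.248
grasp_force: 30.0
```

Request:
step_arm --pt "0 -0.02 0 0 0 0 1" --pt "0 -0.02 0 0 0 0 1" --pt "0 -0.02 0 0 0 0 1" --pt "0 -0.02 0 0 0 0 1" --pt "0 -0.02 0 0 0 0 1"

```text
time_s: 5.9
position: [0.4662, -0.0571, 0.0961]
tcp_rot: [[0.985, -0.003, 0.175], [-0.002, -1.0, -0.001], [0.175, 0.001, -0.985]]
force: [-0.3, 0.6, -0.3]
opening: 0.245
grasp_force: 30.0
```

```bash
python3 - <<'E'
from h import *
go([(.465,-.06,.0425)])
E
```

```text
t 5.9 pos [ 0.4662 -0.0571  0.0961] yaw(y) -90.2 open 0.24 gf 30.0 F [-0.3  0.6 -0.3] j [-23.  32. 118.  11.  20.  57.]
  to [ 0.465  -0.06    0.0425] shift [-0.035  0.01   0.175]
```

Request:
step_arm --pt "-0.018 0.01 0.09 0 0 0 1" --pt "-0.03 0.01 0.155 0 0 0 1" --pt "-0.035 0.01 0.18 0 0 0 1" --pt "-0.035 0.01 0.181 0 0 0 1" --pt "-0.035 0.01 0.181 0 0 0 1" --pt "-0.035 0.01 0.181 0 0 0 1"

```text
time_s: 6.4
position: [0.4647, -0.0595, 0.0406]
tcp_rot: [[0.985, -0.002, 0.174], [-0.002, -1.0, -0.001], [0.174, 0.0, -0.985]]
force: [0.5, 0.6, -0.0]
opening: 0.251
grasp_force: 30.0
```

Request:
step_arm --pt "0 0 0 0 0 0 0.2" --pt "0 0 0 0 0 0 0.1" --pt "0 0 0 0 0 0 0" --pt "0 0 0 0 0 0 0" --pt "0.035 0 -0.2 0 0 0 0" --pt "0.035 0 -0.2 0 0 0 0" --pt "0.035 0 -0.2 0 0 0 0" --pt "0.035 0 -0.2 0 0 0 0"

```text
time_s: 7.07
position: [0.4649, -0.0583, 0.1025]
tcp_rot: [[0.984, 0.0, 0.176], [0.001, -1.0, -0.001], [0.176, 0.001, -0.984]]
force: [-0.3, 0.2, -0.6]
opening: 0.497
grasp_force: 0.0
```

```bash
python3 - <<'E'
from h import *
go([(.470,-.30,.10),(.470,-.408,.10),(.470,-.408,.037)])
E
```

```text
t 7.07 pos [ 0.4649 -0.0583  0.1025] yaw(y) -90.0 open 0.5 gf 0.0 F [-0.3  0.2 -0.6] j [-23.  32. 118.  11.  21.  57.]
  to [ 0.47 -0.3   0.1 ] shift [0.015 0.806 0.012]
  to [ 0.47  -0.408  0.1  ] shift [-0.    0.36  0.  ]
  to [ 0.47  -0.408  0.037] shift [-0.037 -0.     0.207]
```

Request:
step_arm --pt "0.015 0.806 0 0 0 0 0" --pt "0.015 0.806 0 0 0 0 0" --pt "0.015 0.806 0 0 0 0 0" --pt "0.015 0.806 0 0 0 0 0" --pt "0.015 0.806 0 0 0 0 0" --pt "0.015 0.806 0 0 0 0 0"

```text
time_s: 7.57
position: [0.4685, -0.3031, 0.1017]
tcp_rot: [[0.985, -0.002, 0.174], [-0.002, -1.0, -0.001], [0.174, 0.001, -0.985]]
force: [0.8, 0.1, 0.7]
opening: 0.499
grasp_force: 0.0
```

Request:
step_arm --pt "0 0.36 0 0 0 0 0" --pt "0 0.36 0 0 0 0 0" --pt "0 0.36 0 0 0 0 0" --pt "0 0.36 0 0 0 0 0" --pt "0 0.36 0 0 0 0 0"

```text
time_s: 7.98
position: [0.468, -0.409, 0.1012]
tcp_rot: [[0.985, -0.002, 0.173], [-0.003, -1.0, 0.001], [0.173, -0.001, -0.985]]
force: [0.0, 0.8, -0.8]
opening: 0.5
grasp_force: 0.0
```

```bash
python3 - <<'E'
from h import *
t=cap("top","top3.png",(400,150,560,250),4)
s=cap("side","side3.png",(300,230,460,350),5)
T=lambda u,v,z:pix(t,320+u/3-.33,150+v/3-.33,z)
print("base",T(443,145,0),T(455,192,0))
for z in(.05,.06,.07,.08): print(z,T(460,135,z),T(468,185,z))
go([(.470,-.408,.037)])
E
```

```text
base [ 0.4266 -0.4901  0.    ] [ 0.3722 -0.5005  0.    ]
0.05 [ 0.4268 -0.4937  0.05  ] [ 0.3707 -0.4989  0.05  ]
0.06 [ 0.4245 -0.4903  0.06  ] [ 0.3687 -0.4955  0.06  ]
0.07 [ 0.4221 -0.4869  0.07  ] [ 0.3668 -0.4921  0.07  ]
0.08 [ 0.4198 -0.4835  0.08  ] [ 0.3649 -0.4887  0.08  ]
t 8.08 pos [ 0.4679 -0.4059  0.1012] yaw(y) -90.0 open 0.5 gf 0.0 F [-0.9 -0.8 -0.8] j [-55.  39.  95.  12.  41.  26.]
  to [ 0.47  -0.408  0.037] shift [-0.03   0.008  0.212]
```

View pics/side3.png

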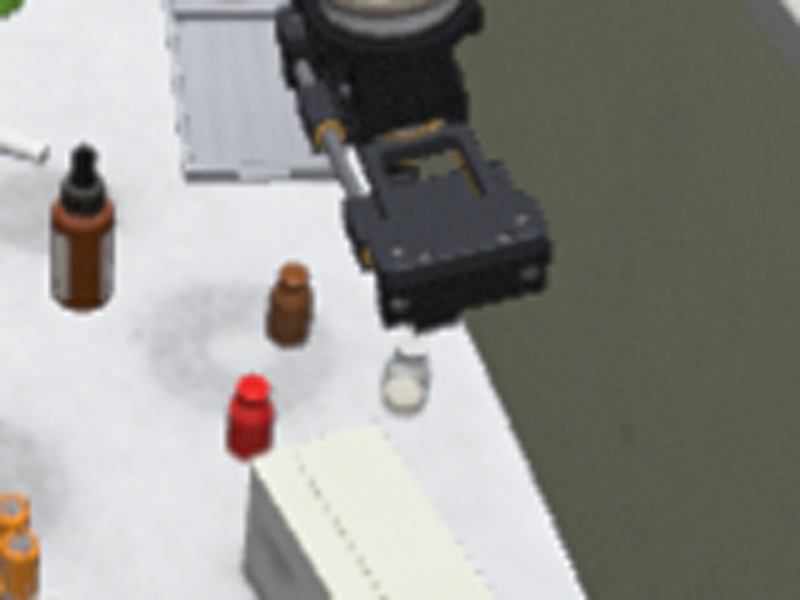

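Request:
step_arm --pt "-0.015 0.008 0.1 0 0 0 0" --pt "-0.028 0.008 0.19 0 0 0 0" --pt "-0.03 0.008 0.202 0 0 0 0" --pt "-0.03 0.008 0.204 0 0 0 0" --pt "-0.03 0.008 0.204 0 0 0 0" --pt "-0.03 0.008 0.204 0 0 0 0"

```text
time_s: 8.58
position: [0.4711, -0.4102, 0.0419]
tcp_rot: [[0.985, 0.001, 0.174], [0.001, -1.0, -0.001], [0.174, 0.001, -0.985]]
force: [-0.5, -0.1, 0.0]
opening: 0.495
grasp_force: 0.0
```

Request:
step_arm --pt "0 0 0 0 0 0 1" --pt "0 0 0 0 0 0 1" --pt "0 0 0 0 0 0 1" --pt "0 0 0 0 0 0 1" --pt "0 0 0 0 0 0 1" --pt "0 0 0 0 0 0 1"

```text
time_s: 9.08
position: [0.4707, -0.4107, 0.0411]
tcp_rot: [[0.985, -0.0, 0.174], [-0.0, -1.0, -0.001], [0.174, 0.001, -0.985]]
force: [-0.9, 0.5, 2.9]
opening: 0.246
grasp_force: 30.0
```

Request:
step_arm --pt "0.02 0 -0.1 0 0 0 1" --pt "0.036 0 -0.206 0 0 0 1" --pt "0.036 0 -0.206 0 0 0 1" --pt "0.036 0 -0.206 0 0 0 1"

```text
time_s: 9.42
position: [0.4712, -0.4116, 0.1052]
tcp_rot: [[0.984, -0.0, 0.176], [0.001, -1.0, -0.004], [0.176, 0.004, -0.984]]
force: [-0.2, 0.1, -0.7]
opening: 0.248
grasp_force: 30.0
```

```bash
python3 - <<'E'
from h import *
go([(.467,-.2,.10),(.4615,.057,.1),(.4615,.057,.042)])
E
```

```text
t 9.42 pos [ 0.4712 -0.4116  0.1052] yaw(y) -90.0 open 0.25 gf 30.0 F [-0.2  0.1 -0.7] j [-55.  39.  94.  12.  42.  26.]
  to [ 0.467 -0.2    0.1  ] shift [-0.016 -0.705  0.012]
  to [0.4615 0.057  0.1   ] shift [-0.018 -0.857 -0.006]
  to [0.4615 0.057  0.042 ] shift [-0.034 -0.001  0.19 ]
```

Request:
step_arm --pt "-0.016 -0.705 0 0 0 0 1" --pt "-0.016 -0.705 0 0 0 0 1" --pt "-0.016 -0.705 0 0 0 0 1" --pt "-0.016 -0.705 0 0 0 0 1" --pt "-0.016 -0.705 0 0 0 0 1" --pt "-0.016 -0.705 0 0 0 0 1"

```text
time_s: 9.92
position: [0.4606, -0.1895, 0.1005]
tcp_rot: [[0.987, 0.006, 0.163], [0.004, -1.0, 0.011], [0.163, -0.01, -0.987]]
force: [-1.2, 1.0, 0.6]
opening: 0.25
grasp_force: 30.0
```

Request:
step_arm --pt "-0.018 -0.857 0 0 0 0 1" --pt "-0.018 -0.857 0 0 0 0 1" --pt "-0.018 -0.857 0 0 0 0 1" --pt "-0.018 -0.857 0 0 0 0 1" --pt "-0.018 -0.857 0 0 0 0 1" --pt "-0.018 -0.857 0 0 0 0 1" --pt "-0.018 -0.857 0 0 0 0 1" --pt "-0.018 -0.857 0 0 0 0 1"

```text
time_s: 10.58
position: [0.4586, 0.0613, 0.1006]
tcp_rot: [[0.985, 0.006, 0.17], [0.006, -1.0, 0.001], [0.17, -0.0, -0.985]]
force: [0.5, -0.4, -1.0]
opening: 0.244
grasp_force: 30.0
```

```bash
python3 - <<'E'
from h import *
go([(.4615,.057,.0445)])
E
```

```text
t 10.58 pos [0.4586 0.0613 0.1006] yaw(y) -89.6 open 0.24 gf 30.0 F [ 0.5 -0.4 -1. ] j [ -7.  32. 119.   4.  20.  79.]
  to [0.4615 0.057  0.0445] shift [-0.022  0.014  0.186]
```

Request:
step_arm --pt "-0.01 0.01 0.09 0 0 0 1" --pt "-0.02 0.01 0.155 0 0 0 1" --pt "-0.022 0.01 0.18 0 0 0 1" --pt "-0.022 0.01 0.186 0 0 0 1" --pt "-0.022 0.01 0.186 0 0 0 1" --pt "-0.022 0.01 0.186 0 0 0 1"

```text
time_s: 11.08
position: [0.4636, 0.0542, 0.0454]
tcp_rot: [[0.985, -0.002, 0.173], [-0.002, -1.0, -0.0], [0.173, -0.0, -0.985]]
force: [-0.4, -1.3, -0.3]
opening: 0.246
grasp_force: 30.0
```

Request:
step_arm --pt "0 0 0 0 0 0 0.2" --pt "0 0 0 0 0 0 0.1" --pt "0 0 0 0 0 0 0" --pt "0 0 0 0 0 0 0" --pt "0.035 0 -0.2 0 0 0 0" --pt "0.035 0 -0.2 0 0 0 0" --pt "0.035 0 -0.2 0 0 0 0" --pt "0.035 0 -0.2 0 0 0 0"

```text
time_s: 11.75
position: [0.4641, 0.0552, 0.1072]
tcp_rot: [[0.984, 0.0, 0.176], [0.0, -1.0, -0.0], [0.176, 0.0, -0.984]]
force: [0.4, -0.6, -0.7]
opening: 0.496
grasp_force: 0.0
```

```bash
python3 - <<'E'
from h import *
go([(.470,.305,.10),(.470,.305,.040)])
E
```

```text
t 11.75 pos [0.4641 0.0552 0.1072] yaw(y) -90.0 open 0.5 gf 0.0 F [ 0.4 -0.6 -0.7] j [ -8.  31. 118.   4.  21.  79.]
  to [0.47  0.305 0.1  ] shift [ 0.015 -0.833  0.027]
  to [0.47  0.305 0.04 ] shift [-0.035 -0.     0.197]
```

Request:
step_arm --pt "0.015 -0.833 0.02 0 0 0 0" --pt "0.015 -0.833 0.02 0 0 0 0" --pt "0.015 -0.833 0.02 0 0 0 0" --pt "0.015 -0.833 0.02 0 0 0 0" --pt "0.015 -0.833 0.02 0 0 0 0" --pt "0.015 -0.833 0.02 0 0 0 0" --pt "0.015 -0.833 0.02 0 0 0 0" --pt "0.015 -0.833 0.02 0 0 0 0"

```text
time_s: 12.42
position: [0.468, 0.3073, 0.1003]
tcp_rot: [[0.985, 0.005, 0.173], [0.005, -1.0, 0.001], [0.173, 0.0, -0.985]]
force: [-0.0, -1.0, -0.2]
opening: 0.495
grasp_force: 0.0
```

```bash
python3 - <<'E'
from h import *
t=cap("top"); s=cap("side","side4.png",(290,170,390,270),6)
go([(.470,.305,.040)])
E
```

```text
t 12.52 pos [0.4677 0.3043 0.1003] yaw(y) -90.0 open 0.5 gf 0.0 F [-0.1 -0.3  0. ] j [ 24.  36. 104.  -8.  31. 120.]
  to [0.47  0.305 0.04 ] shift [-0.027 -0.003  0.199]
```

View pics/side4.png

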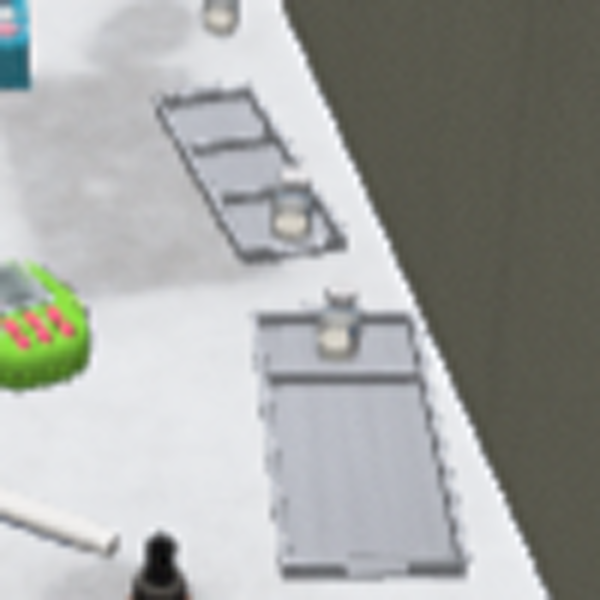

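Request:
step_arm --pt "-0.015 0 0.1 0 0 0 0" --pt "-0.025 0 0.18 0 0 0 0" --pt "-0.027 0 0.199 0 0 0 0" --pt "-0.027 0 0.2 0 0 0 0" --pt "-0.027 0 0.2 0 0 0 0" --pt "-0.027 0 0.2 0 0 0 0"

```text
time_s: 13.02
position: [0.4721, 0.3046, 0.0417]
tcp_rot: [[0.985, -0.001, 0.175], [-0.001, -1.0, 0.0], [0.175, -0.001, -0.985]]
force: [0.9, -0.1, 1.6]
opening: 0.498
grasp_force: 0.0
```

Request:
step_arm --pt "0 0 0 0 0 0 1" --pt "0 0 0 0 0 0 1" --pt "0 0 0 0 0 0 1" --pt "0 0 0 0 0 0 1" --pt "0 0 0 0 0 0 1" --pt "0 0 0 0 0 0 1"

```text
time_s: 13.52
position: [0.4717, 0.3053, 0.0413]
tcp_rot: [[0.985, 0.0, 0.174], [0.0, -1.0, 0.0], [0.174, -0.0, -0.985]]
force: [-1.2, 0.0, 3.9]
opening: 0.251
grasp_force: 30.0
```

Request:
step_arm --pt "0.02 0 -0.1 0 0 0 1" --pt "0.036 0 -0.2 0 0 0 1" --pt "0.0 0.2 -0.2 0 0 0 1" --pt "-0.04 0.395 -0.213 0 0 0 1" --pt "-0.04 0.395 -0.213 0 0 0 1" --pt "-0.04 0.395 -0.213 0 0 0 1" --pt "-0.04 0.395 -0.213 0 0 0 1" --pt "-0.04 0.395 -0.213 0 0 0 1"

```text
time_s: 14.18
position: [0.4492, 0.1866, 0.1017]
tcp_rot: [[0.985, -0.001, 0.174], [-0.001, -1.0, 0.0], [0.174, -0.0, -0.985]]
force: [0.7, 0.8, -0.7]
opening: 0.25
grasp_force: 30.0
```

```bash
python3 - <<'E'
from h import *
go([(.447,.186,.0445)])
E
```

```text
t 14.18 pos [0.4492 0.1866 0.1017] yaw(y) -90.1 open 0.25 gf 30.0 F [ 0.7  0.8 -0.7] j [ 10.  32. 115.  -5.  22. 105.]
  to [0.447  0.186  0.0445] shift [-0.04   0.002  0.187]
```

Request:
step_arm --pt "-0.02 0 0.09 0 0 0 1" --pt "-0.033 0 0.155 0 0 0 1" --pt "-0.038 0 0.18 0 0 0 1" --pt "-0.04 0 0.187 0 0 0 1" --pt "-0.04 0 0.187 0 0 0 1" --pt "-0.04 0 0.187 0 0 0 1"

```text
time_s: 14.68
position: [0.4469, 0.1877, 0.0444]
tcp_rot: [[0.985, 0.002, 0.174], [0.002, -1.0, 0.001], [0.174, -0.0, -0.985]]
force: [0.3, -0.5, 0.6]
opening: 0.248
grasp_force: 30.0
```

Request:
step_arm --pt "0 0 0 0 0 0 0.2" --pt "0 0 0 0 0 0 0.1" --pt "0 0 0 0 0 0 0" --pt "0 0 0 0 0 0 0" --pt "0.035 0 -0.2 0 0 0 0" --pt "0.07 0 -0.4 0 0 0 0" --pt "0.07 0 -0.4 0 0 0 0" --pt "0.07 0 -0.4 0 0 0 0"

```text
time_s: 15.35
position: [0.4504, 0.1876, 0.1722]
tcp_rot: [[0.982, 0.0, 0.187], [-0.0, -1.0, 0.003], [0.187, -0.003, -0.982]]
force: [1.3, -0.3, 0.5]
opening: 0.497
grasp_force: 0.0
```

Request:
step_arm --pt "0 0.95 0 0 0 0 -0.38" --pt "0 0.95 0 0 0 0 -0.38" --pt "0 0.95 0 0 0 0 -0.38" --pt "0 0.95 0 0 0 0 -0.38" --pt "0 0.95 0 0 0 0 -0.38" --pt "0 0.95 0 0 0 0 -0.38" --pt "0 0.95 0 0 0 0 -0.38" --pt "0 0.95 0 0 0 0 -0.38"

```text
time_s: 16.02
position: [0.4485, -0.1056, 0.1665]
tcp_rot: [[0.984, -0.008, 0.179], [-0.008, -1.0, -0.006], [0.179, 0.004, -0.984]]
force: [-0.0, -0.9, -0.6]
opening: 0.689
grasp_force: 0.0
```

```bash
python3 - <<'E'
from h import *
go([(.326,-.302,.165),(.326,-.302,.065)])
E
```

```text
t 16.02 pos [ 0.4485 -0.1056  0.1665] yaw(y) -90.5 open 0.69 gf 0.0 F [-0.  -0.9 -0.6] j [-30.  23. 117.   9.  32.  53.]
  to [ 0.326 -0.302  0.165] shift [-0.398  0.658 -0.064]
  to [ 0.326 -0.302  0.065] shift [-0.06  -0.001  0.328]
```

Request:
step_arm --pt "-0.398 0.658 -0.07 0 0 0 -0.38" --pt "-0.398 0.658 -0.07 0 0 0 -0.38" --pt "-0.398 0.658 -0.07 0 0 0 -0.38" --pt "-0.398 0.658 -0.07 0 0 0 -0.38" --pt "-0.398 0.658 -0.07 0 0 0 -0.38" --pt "-0.398 0.658 -0.07 0 0 0 -0.38" --pt "-0.398 0.658 -0.07 0 0 0 -0.38" --pt "-0.398 0.658 -0.07 0 0 0 -0.38"

```text
time_s: 16.68
position: [0.3244, -0.2965, 0.1658]
tcp_rot: [[0.985, -0.003, 0.173], [-0.003, -1.0, -0.0], [0.173, -0.001, -0.985]]
force: [0.2, -0.4, 0.1]
opening: 0.69
grasp_force: 0.0
```

```bash
python3 - <<'E'
from h import *
s=cap("side","side5.png",(230,190,370,310),5)
print((proj(s,[[.327,-.302,0],[.327,-.302,.102]])-[230,190])*5)
go([(.326,-.302,.065)])
E
```

```text
[[427.  487.5]
 [430.  338.5]]
t 16.73 pos [ 0.3246 -0.295   0.1657] yaw(y) -90.1 open 0.69 gf 0.0 F [ 0.1  0.9 -0.1] j [-63.  23. 118.  15.  36.  15.]
  to [ 0.326 -0.302  0.065] shift [-0.053  0.024  0.331]
```

View pics/side5.png

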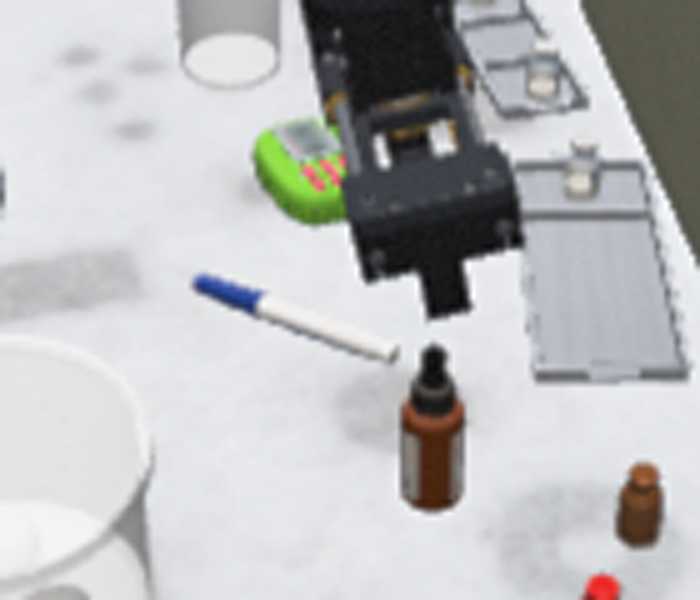

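Request:
step_arm --pt "-0.015 0.03 0.1 0 0 0 -0.38" --pt "-0.03 0.03 0.2 0 0 0 -0.38" --pt "-0.045 0.03 0.3 0 0 0 -0.38" --pt "-0.05 0.03 0.33 0 0 0 -0.38" --pt "-0.05 0.03 0.33 0 0 0 -0.38" --pt "-0.05 0.03 0.33 0 0 0 -0.38"

```text
time_s: 17.23
position: [0.3278, -0.3027, 0.0655]
tcp_rot: [[0.985, 0.002, 0.172], [0.002, -1.0, 0.003], [0.172, -0.003, -0.985]]
force: [-0.0, -0.6, 0.5]
opening: 0.685
grasp_force: 0.0
```

Request:
step_arm --pt "0 0 0 0 0 0 1" --pt "0 0 0 0 0 0 1" --pt "0 0 0 0 0 0 1" --pt "0 0 0 0 0 0 1" --pt "0 0 0 0 0 0 1" --pt "0 0 0 0 0 0 1"

```text
time_s: 17.73
position: [0.3276, -0.3052, 0.0665]
tcp_rot: [[0.985, -0.0, 0.174], [-0.0, -1.0, -0.001], [0.174, 0.001, -0.985]]
force: [-0.6, 0.1, 3.0]
opening: 0.363
grasp_force: 30.0
```

Request:
step_arm --pt "0.02 0 -0.1 0 0 0 1" --pt "0.04 0 -0.23 0 0 0 1" --pt "0.04 0 -0.23 0 0 0 1" --pt "0.04 0 -0.23 0 0 0 1"

```text
time_s: 18.07
position: [0.3278, -0.306, 0.1378]
tcp_rot: [[0.984, 0.0, 0.176], [0.001, -1.0, -0.005], [0.176, 0.005, -0.984]]
force: [-0.2, -0.2, -2.7]
opening: 0.358
grasp_force: 30.0
```

```bash
python3 - <<'E'
from h import *
go([(.44,-.12,.135),(.453,.121,.135),(.453,.121,.068)])
E
```

```text
t 18.07 pos [ 0.3278 -0.306   0.1378] yaw(y) -90.0 open 0.36 gf 30.0 F [-0.2 -0.2 -2.7] j [-63.  27. 118.  17.  32.  12.]
  to [ 0.44  -0.12   0.135] shift [ 0.367 -0.62   0.072]
  to [0.453 0.121 0.135] shift [ 0.043 -0.803  0.004]
  to [0.453 0.121 0.068] shift [-0.039 -0.001  0.22 ]
```

Request:
step_arm --pt "0.367 -0.62 0.06 0 0 0 1" --pt "0.367 -0.62 0.06 0 0 0 1" --pt "0.367 -0.62 0.06 0 0 0 1" --pt "0.367 -0.62 0.06 0 0 0 1" --pt "0.367 -0.62 0.06 0 0 0 1" --pt "0.367 -0.62 0.06 0 0 0 1"

```text
time_s: 18.57
position: [0.439, -0.1131, 0.136]
tcp_rot: [[0.985, 0.006, 0.17], [0.006, -1.0, 0.004], [0.17, -0.003, -0.985]]
force: [-0.2, -0.9, 0.1]
opening: 0.362
grasp_force: 30.0
```

Request:
step_arm --pt "0.043 -0.803 0 0 0 0 1" --pt "0.043 -0.803 0 0 0 0 1" --pt "0.043 -0.803 0 0 0 0 1" --pt "0.043 -0.803 0 0 0 0 1" --pt "0.043 -0.803 0 0 0 0 1" --pt "0.043 -0.803 0 0 0 0 1" --pt "0.043 -0.803 0 0 0 0 1" --pt "0.043 -0.803 0 0 0 0 1"

```text
time_s: 19.23
position: [0.4502, 0.124, 0.1383]
tcp_rot: [[0.985, 0.005, 0.171], [0.005, -1.0, 0.001], [0.171, -0.0, -0.985]]
force: [0.6, -0.5, -0.3]
opening: 0.361
grasp_force: 30.0
```

```bash
python3 - <<'E'
from h import *
s=cap("side","side6.png",(290,130,410,250),5)
go([(.453,.121,.0697)])
E
```

```text
t 19.28 pos [0.4505 0.1227 0.1384] yaw(y) -89.9 open 0.36 gf 30.0 F [-0.1 -0.4  0.2] j [  2.  27. 117.  -1.  26.  92.]
  to [0.453  0.121  0.0697] shift [-0.031  0.006  0.227]
```

View pics/side6.png

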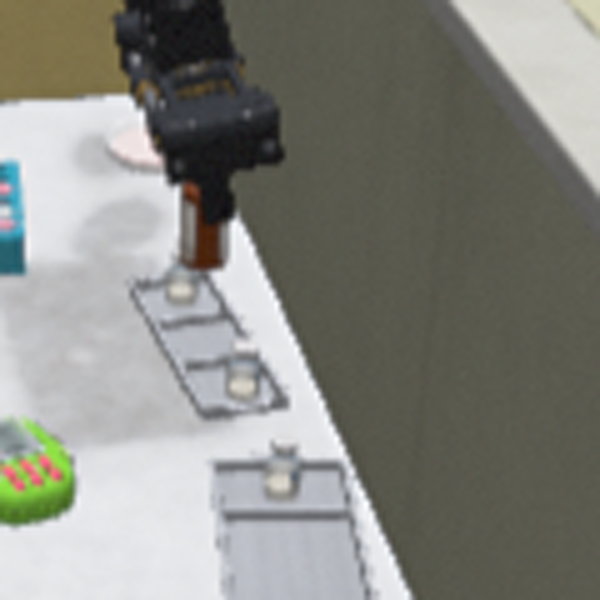

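Request:
step_arm --pt "-0.012 0.006 0.09 0 0 0 1" --pt "-0.024 0.006 0.17 0 0 0 1" --pt "-0.03 0.006 0.21 0 0 0 1" --pt "-0.031 0.006 0.227 0 0 0 1" --pt "-0.031 0.006 0.227 0 0 0 1" --pt "-0.031 0.006 0.227 0 0 0 1" --pt "-0.031 0.006 0.227 0 0 0 1"

```text
time_s: 19.87
position: [0.4545, 0.1192, 0.071]
tcp_rot: [[0.985, -0.002, 0.173], [-0.002, -1.0, -0.0], [0.173, -0.0, -0.985]]
force: [0.8, -1.0, 0.2]
opening: 0.363
grasp_force: 30.0
```

```bash
python3 - <<'E'
from h import *
go([(.453,.121,.0697)])
E
```

```text
t 19.87 pos [0.4545 0.1192 0.071 ] yaw(y) -90.1 open 0.36 gf 30.0 F [ 0.8 -1.   0.2] j [  1.  36. 119.  -1.  15.  92.]
  to [0.453  0.121  0.0697] shift [-0.006 -0.006  0.003]
```

Request:
step_arm --pt "0 0 0.004 0 0 0 1" --pt "0 0 0.004 0 0 0 0.15" --pt "0 0 0.004 0 0 0 0" --pt "0 0 0.004 0 0 0 -0.08" --pt "0 0 0.004 0 0 0 -0.08" --pt "0.017 0 -0.1 0 0 0 -0.08" --pt "0.035 0 -0.2 0 0 0 -0.08"

```text
time_s: 20.45
position: [0.4524, 0.1203, 0.1304]
tcp_rot: [[0.986, 0.0, 0.167], [0.0, -1.0, -0.0], [0.167, 0.0, -0.986]]
force: [0.9, -0.2, 0.2]
opening: 0.534
grasp_force: 0.0
```

Request:
step_arm --pt "0.035 0 -0.2 0 0 0 -0.08" --pt "0.035 0 -0.2 0 0 0 -0.08" --pt "0.035 0 -0.2 0 0 0 -0.08"

```text
time_s: 20.7
position: [0.457, 0.1207, 0.1972]
tcp_rot: [[0.983, 0.001, 0.184], [0.001, -1.0, 0.0], [0.184, -0.0, -0.983]]
force: [0.2, 0.0, -0.7]
opening: 0.539
grasp_force: 0.0
```

```bash
python3 - <<'E'
from h import *
go([(.42,.3,.2),(.319,.305,.2)])
print(read_state()["tcp_rot"].round(3))
E
```

```text
t 20.7 pos [0.457  0.1207 0.1972] yaw(y) -90.0 open 0.54 gf 0.0 F [ 0.2  0.  -0.7] j [  1.  20. 113.  -0.  36.  92.]
  to [0.42 0.3  0.2 ] shift [-0.119 -0.598 -0.031]
  to [0.319 0.305 0.2  ] shift [-0.331 -0.017 -0.062]
[[ 0.983  0.001  0.184]
 [ 0.001 -1.     0.   ]
 [ 0.184 -0.    -0.983]]
```

Request:
step_arm --pt "-0.187 -0.533 -0.035 0 -0.222 0 -1" --pt "-0.187 -0.533 -0.035 0 -0.222 0 -1" --pt "-0.187 -0.533 -0.035 0 -0.222 0 -1" --pt "-0.187 -0.533 -0.035 0 -0.222 0 -1" --pt "-0.187 -0.533 -0.035 0 -0.222 0 -1" --pt "-0.187 -0.533 -0.035 0 -0.222 0 -1"

```text
time_s: 21.2
position: [0.395, 0.282, 0.1922]
tcp_rot: [[1.0, 0.005, -0.002], [0.005, -1.0, -0.001], [-0.002, 0.001, -1.0]]
force: [0.3, -0.2, 0.0]
opening: 0.905
grasp_force: 0.0
```

Request:
step_arm --pt "-0.27 -0.083 0 0 0 -0.96 -1" --pt "-0.27 -0.083 0 0 0 -0.96 -1" --pt "-0.27 -0.083 0 0 0 -0.96 -1" --pt "-0.27 -0.083 0 0 0 -0.96 -1" --pt "-0.27 -0.083 0 0 0 -0.96 -1" --pt "-0.27 -0.083 0 0 0 -0.96 -1" --pt "-0.27 -0.083 0 0 0 -0.96 -1"

```text
time_s: 21.78
position: [0.3162, 0.3038, 0.1928]
tcp_rot: [[0.729, 0.685, -0.001], [0.685, -0.729, -0.001], [-0.002, 0.0, -1.0]]
force: [0.1, 0.2, 0.1]
opening: 1.002
grasp_force: 0.0
```

Request:
step_arm --pt "0 0 0 0 0 -0.96 -1" --pt "0 0 0 0 0 -0.96 -1" --pt "0 0 0 0 0 -0.96 -1" --pt "0 0 0 0 0 -0.96 -1" --pt "0 0 0 0 0 -0.96 -1" --pt "0 0 0 0 0 -0.96 -1" --pt "0 0 0 0 0 -0.96 -1" --pt "0 0 0 0 0 -0.96 -1"

```text
time_s: 22.45
position: [0.3163, 0.3043, 0.193]
tcp_rot: [[0.069, 0.998, -0.001], [0.998, -0.069, -0.001], [-0.001, -0.001, -1.0]]
force: [0.0, -0.1, -0.3]
opening: 1.001
grasp_force: 0.0
```

```bash
python3 - <<'E'
from h import *
s=cap("side","side7.png",(220,100,380,220),5)
go([(.319,.305,.1),(.319,.305,.047)],-3.6); print(read_state()["tcp_rot"].round(3))
S=lambda u,v,z:pix(s,200+u/3.5-.35,170+v/3.5-.35,z)
print("wall",S(510,70,0),S(600,268,0),S(745,590,0))
print((proj(s,[[.319,.305,.038],[.319,.305,0]])-[220,100])*5)
E
```

```text
t 22.5 pos [0.3163 0.3045 0.1931] yaw(y) -3.9 open 1.0 gf 0.0 F [-0.7 -0.7  0. ] j [ 29.  21. 111.  -0.  48.  33.]
  to [0.319 0.305 0.1  ] shift [0.003 0.009 0.31 ]
  to [0.319 0.305 0.047] shift [0.    0.    0.177]
  turn world z 0.3 -> rz norm -0.007
[[ 0.068  0.998 -0.   ]
 [ 0.998 -0.068 -0.   ]
 [-0.    -0.    -1.   ]]
wall [0.5228 0.1877 0.    ] [ 0.523  -0.1531  0.    ] [ 0.5227 -0.5059  0.    ]
[[332.5 347.5]
 [333.5 391. ]]
```

View pics/side7.png

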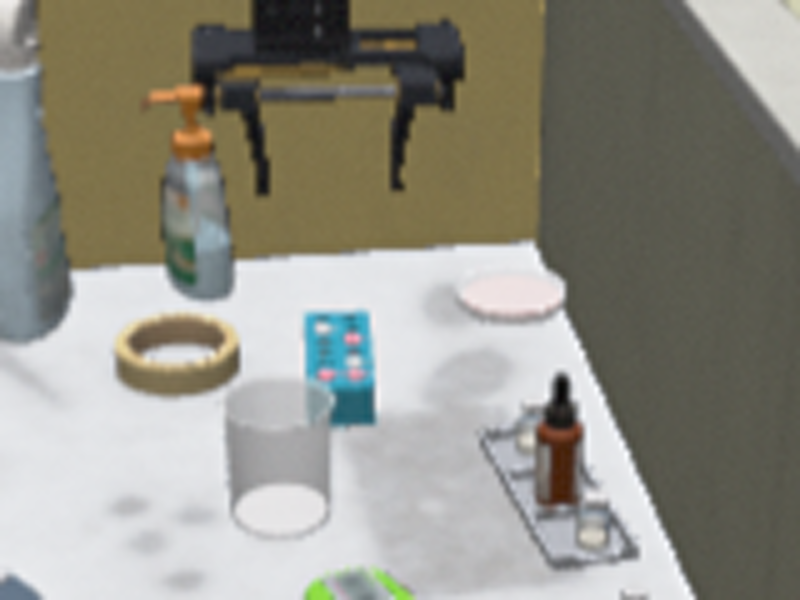

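Request:
step_arm --pt "0 0.012 0.12 0 0 0 -1" --pt "0 0.012 0.24 0 0 0 -1" --pt "0 0.012 0.36 0 0 0 -1" --pt "0 0.012 0.44 0 0 0 -1" --pt "0 0.012 0.48 0 0 0 -1" --pt "0 0.012 0.487 0 0 0 -1" --pt "0 0.012 0.487 0 0 0 -1" --pt "0 0.012 0.487 0 0 0 -1"

```text
time_s: 23.17
position: [0.3201, 0.305, 0.0477]
tcp_rot: [[0.064, 0.998, 0.001], [0.998, -0.064, 0.0], [0.0, 0.001, -1.0]]
force: [-0.1, 0.1, 1.2]
opening: 1.0
grasp_force: 0.0
```

Request:
step_arm --pt "0 0 0 0 0 0 1" --pt "0 0 0 0 0 0 1" --pt "0 0 0 0 0 0 1" --pt "0 0 0 0 0 0 1" --pt "0 0 0 0 0 0 1" --pt "0 0 0 0 0 0 1" --pt "0 0 0 0 0 0 1"

```text
time_s: 23.75
position: [0.3198, 0.305, 0.0475]
tcp_rot: [[0.063, 0.998, 0.0], [0.998, -0.063, 0.0], [0.0, 0.0, -1.0]]
force: [0.2, -0.7, 3.4]
opening: 0.588
grasp_force: 30.0
```

Request:
step_arm --pt "0 0 -0.05 0 0 0 1" --pt "0 0 -0.15 0 0 0 1" --pt "0 0 -0.3 0 0 0 1" --pt "0 0 -0.45 0 0 0 1" --pt "0 0 -0.57 0 0 0 1" --pt "0 0 -0.57 0 0 0 1" --pt "0 0 -0.57 0 0 0 1"

```text
time_s: 24.33
position: [0.3208, 0.3056, 0.2206]
tcp_rot: [[0.063, 0.998, 0.006], [0.998, -0.063, 0.003], [0.004, 0.006, -1.0]]
force: [-0.1, 0.0, -0.6]
opening: 0.584
grasp_force: 30.0
```

```bash
python3 - <<'E'
from h import *
go([(.40,.1,.215),(.40,-.157,.215)],-7.4); print(read_state()["tcp_rot"].round(3))
E
```

```text
t 24.33 pos [0.3208 0.3056 0.2206] yaw(y) -3.6 open 0.58 gf 30.0 F [-0.1  0.  -0.6] j [ 29.  19. 109.  -0.  52.  33.]
  to [0.4   0.1   0.215] shift [-0.668  0.306  0.018]
  to [ 0.4   -0.157  0.215] shift [-0.855  0.054 -0.003]
  turn world z -3.8 -> rz norm 0.085
[[ 0.063  0.998  0.006]
 [ 0.998 -0.063  0.003]
 [ 0.004  0.006 -1.   ]]
```

Request:
step_arm --pt "-0.668 0.306 0.01 0 0 0 1" --pt "-0.668 0.306 0.01 0 0 0 1" --pt "-0.668 0.306 0.01 0 0 0 1" --pt "-0.668 0.306 0.01 0 0 0 1" --pt "-0.668 0.306 0.01 0 0 0 1" --pt "-0.668 0.306 0.01 0 0 0 1" --pt "-0.668 0.306 0.01 0 0 0 1"

```text
time_s: 24.92
position: [0.3991, 0.0962, 0.2135]
tcp_rot: [[0.069, 0.998, -0.003], [0.998, -0.069, -0.0], [-0.001, -0.003, -1.0]]
force: [-0.7, 0.3, -0.6]
opening: 0.587
grasp_force: 30.0
```

Request:
step_arm --pt "-0.855 0.054 0.1 0 0 0.085 1" --pt "-0.855 0.054 0.1 0 0 0.085 1" --pt "-0.855 0.054 0.1 0 0 0.085 1" --pt "-0.855 0.054 0.1 0 0 0.085 1" --pt "-0.855 0.054 0.1 0 0 0.085 1" --pt "-0.855 0.054 0.1 0 0 0.085 1" --pt "-0.855 0.054 0.1 0 0 0.085 1" --pt "-0.855 0.054 0.1 0 0 0.085 1"

```text
time_s: 25.58
position: [0.3984, -0.1594, 0.1837]
tcp_rot: [[0.133, 0.991, -0.002], [0.991, -0.133, 0.002], [0.001, -0.002, -1.0]]
force: [0.3, 0.2, -1.7]
opening: 0.59
grasp_force: 30.0
```

Request:
step_arm --pt "0 0 0 -0.311 0 0 1" --pt "0 0 0 -0.311 0 0 1" --pt "0 0 0 -0.311 0 0 1" --pt "0 0 0 -0.311 0 0 1" --pt "0 0 0 -0.311 0 0 1"

```text
time_s: 26.0
position: [0.3989, -0.1568, 0.1852]
tcp_rot: [[0.128, 0.963, 0.238], [0.992, -0.124, -0.03], [0.001, 0.24, -0.971]]
force: [0.6, -0.2, -0.8]
opening: 0.59
grasp_force: 30.0
```

```bash
python3 - <<'E'
from h import *
go([(.40,-.157,.11)],-7.4); s=read_state();print(s["tcp_rot"].round(3),s["joint_positions"].round(1))
c=cap("side","side8.png",(260,130,440,270),4.4)
E
```

```text
t 26.0 pos [ 0.3989 -0.1568  0.1852] yaw(y) -7.4 open 0.59 gf 30.0 F [ 0.6 -0.2 -0.8] j [-42.  18. 122.  16.  29. -48.]
  to [ 0.4   -0.157  0.11 ] shift [-0.    -0.057  0.244]
  turn world z -0.0 -> rz norm 0.001
[[ 0.128  0.963  0.238]
 [ 0.992 -0.124 -0.03 ]
 [ 0.001  0.24  -0.971]] [-41.8  18.4 122.1  16.3  29.  -48.1]
```

View pics/side8.png

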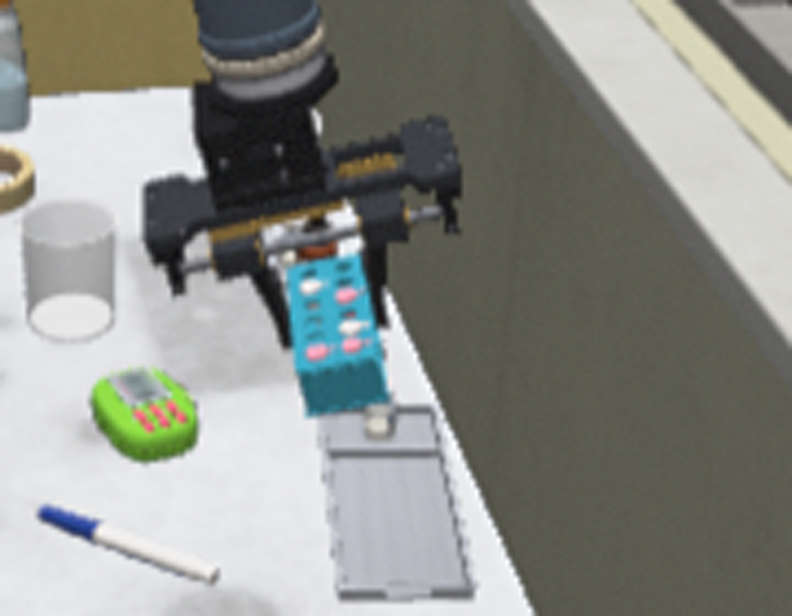

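Request:
step_arm --pt "0.003 0.015 0.1 0 0 0 1" --pt "0.006 0.029 0.2 0 0 0 1" --pt "0.006 0.029 0.299 0 0 0 1" --pt "0.006 0.029 0.299 0 0 0 1" --pt "0.006 0.029 0.299 0 0 0 1" --pt "0.006 0.029 0.299 0 0 0 1"

```text
time_s: 26.55
position: [0.4294, -0.1597, 0.101]
tcp_rot: [[0.128, 0.962, 0.24], [0.992, -0.124, -0.031], [0.0, 0.242, -0.97]]
force: [0.6, 0.1, -0.5]
opening: 0.59
grasp_force: 30.0
```

```bash
python3 - <<'E'
from h import *
go([(.4287,-.1587,.057)],-7.4); s=read_state();print(s["tcp_rot"].round(3),s["joint_positions"].round(1))
E
```

```text
t 26.55 pos [ 0.4294 -0.1597  0.101 ] yaw(y) -7.4 open 0.59 gf 30.0 F [ 0.6  0.1 -0.5] j [-39.  32. 123.  28.  16. -58.]
  to [ 0.4287 -0.1587  0.057 ] shift [ 0.003 -0.038  0.142]
  turn world z -0.0 -> rz norm 0.001
[[ 0.128  0.962  0.24 ]
 [ 0.992 -0.124 -0.031]
 [ 0.     0.242 -0.97 ]] [-39.1  31.5 122.5  28.1  15.7 -58.2]
```

Request:
step_arm --pt "0.001 -0.012 0.05 0 0 0 1" --pt "0.002 -0.024 0.095 0 0 0 1" --pt "0.003 -0.034 0.125 0 0 0 1" --pt "0.003 -0.036 0.137 0 0 0 1" --pt "0.003 -0.036 0.142 0 0 0 1" --pt "0.003 -0.036 0.142 0 0 0 1"

```text
time_s: 27.05
position: [0.4297, -0.1596, 0.0582]
tcp_rot: [[0.129, 0.961, 0.243], [0.992, -0.125, -0.033], [-0.001, 0.245, -0.969]]
force: [0.4, -1.0, -0.0]
opening: 0.587
grasp_force: 30.0
```

```bash
python3 - <<'E'
from h import *
go([(.4287,-.1587,.057)],-7.4)
c=cap("side","side9.png",(290,160,410,260),6)
E
```

```text
t 27.05 pos [ 0.4297 -0.1596  0.0582] yaw(y) -7.4 open 0.59 gf 30.0 F [ 0.4 -1.  -0. ] j [-39.  38. 124.  51.   9. -81.]
  to [ 0.4287 -0.1587  0.057 ] shift [ 0.003 -0.004  0.003]
  turn world z 0.0 -> rz norm -0.000
```

View pics/side9.png

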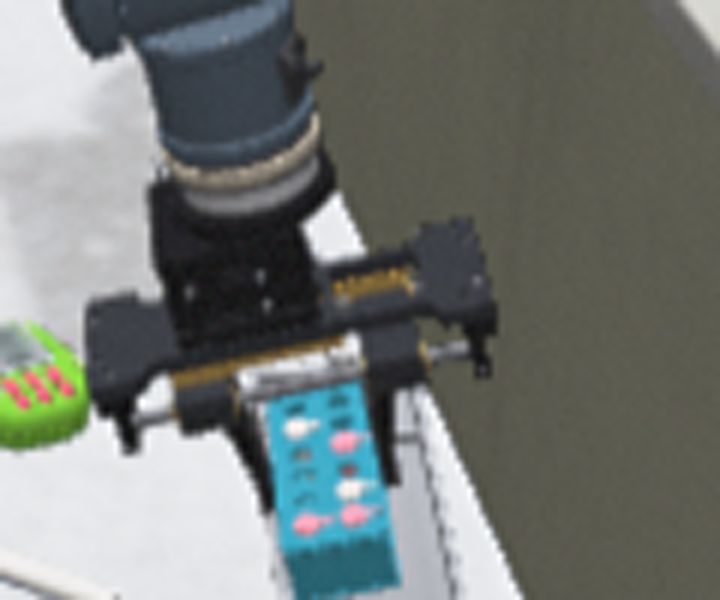

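Request:
step_arm --pt "0 0.008 0.006 0 0 0 1" --pt "0 0.008 0.008 0 0 0 1" --pt "0 0.008 0.008 0 0 0 1"

```text
time_s: 27.35
position: [0.4324, -0.16, 0.0553]
tcp_rot: [[0.129, 0.962, 0.242], [0.992, -0.125, -0.033], [-0.001, 0.244, -0.97]]
force: [1.1, 0.8, 3.3]
opening: 0.589
grasp_force: 30.0
```

Request:
step_arm --pt "0 0 0 0 0 0 -0.25" --pt "0 0 0 0 0 0 -0.4" --pt "0 0 0 0 0 0 -0.6" --pt "0 0 0 0 0 0 -1" --pt "0 0 0 0 0 0 -1" --pt "0 0 0 0 0 0 -1"

```text
time_s: 27.85
position: [0.4314, -0.1593, 0.0545]
tcp_rot: [[0.129, 0.962, 0.239], [0.992, -0.126, -0.031], [0.0, 0.241, -0.97]]
force: [0.1, -0.4, -0.3]
opening: 0.914
grasp_force: 0.0
```

Request:
step_arm --pt "0 0.02 -0.08 0 0 0 -1" --pt "0 0.04 -0.16 0 0 0 -1" --pt "0 0.08 -0.32 0 0 0 -1" --pt "0 0.06 -0.42 0 0 0 -1" --pt "0 0.0 -0.5 0 0 0 -1" --pt "0 0.0 -0.5 0 0 0 -1"

```text
time_s: 28.35
position: [0.3938, -0.1538, 0.2038]
tcp_rot: [[0.128, 0.961, 0.243], [0.992, -0.124, -0.034], [-0.003, 0.245, -0.969]]
force: [-0.6, 0.5, -1.1]
opening: 1.001
grasp_force: 0.0
```

```bash
python3 - <<'E'
from h import *
go([(.38,.1,.2),(.35,.3,.2)]); print(read_state()["tcp_rot"].round(3))
c=cap("side","side10.png",(280,160,400,260),6)
E
```

```text
t 28.35 pos [ 0.3938 -0.1538  0.2038] yaw(y) -7.3 open 1.0 gf 0.0 F [-0.6  0.5 -1.1] j [-42.  15. 122.  15.  32. -47.]
  to [0.38 0.1  0.2 ] shift [ 0.833 -0.152 -0.028]
  to [0.35 0.3  0.2 ] shift [ 0.648 -0.179 -0.047]
[[ 0.128  0.961  0.243]
 [ 0.992 -0.124 -0.034]
 [-0.003  0.245 -0.969]]
```

View pics/side10.png

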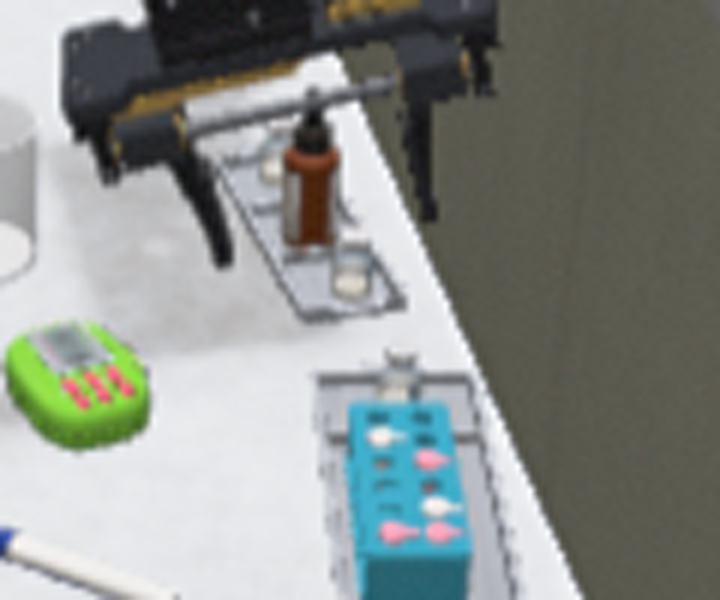

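```bash
python3 - <<'E'
from h import *
from scipy.optimize import least_squares
c=cap("side")
C=[(350,405),(447,401),(470,555),(358,557)]
C=[(280+(u+.5)/6-.5,160+(v+.5)/6-.5) for u,v in C]
P=[pix(c,u,v,.038) for u,v in C]; P=np.array(P); print(P)
print(np.linalg.norm(np.roll(P,-1,0)-P,axis=1))
o=np.array([.4554,-.1345]); x=np.array([.992,-.129]); y=np.array([.129,.992])
print("local",[(round((p[:2]-o)@x,4),round((p[:2]-o)@y,4)) for p in P],"mean",(P.mean(0)[:2]-o)@x,(P.mean(0)[:2]-o)@y)
for n in("side","top"):
    im=cap(n); b=cv2.cvtColor(im["image"],cv2.COLOR_RGB2HSV)
    m=cv2.inRange(b,(85,100,50),(100,255,255)); k,l,st,ce=cv2.connectedComponentsWithStats(m)
    for i in np.argsort(-st[1:,4])[:2]+1: print(n,st[i],ce[i],cv2.minAreaRect(np.argwhere(l==i)[:,::-1].astype(np.float32)))
# predicted outline of level rack at mean
q=P.mean(0)[:2]
for z in(.003,.038): print(z,[proj(c,[*(q+sx*.026*x+sy*.062*y),z])[0].tolist() for sx,sy in((-1,1),(1,1),(1,-1),(-1,-1))])
E
```

```text
[[ 0.4321 -0.0926  0.038 ]
 [ 0.4819 -0.0966  0.038 ]
 [ 0.4621 -0.2198  0.038 ]
 [ 0.4097 -0.2131  0.038 ]]
[0.04996038 0.12478093 0.0528266  0.12256431]
local [(np.float64(-0.0285), np.float64(0.0386)), (np.float64(0.0214), np.float64(0.041)), (np.float64(0.0177), np.float64(-0.0838)), (np.float64(-0.0352), np.float64(-0.0839))] mean -0.006166175000000067 -0.022011350000000023
side [338 227  21  35 519] [346.85356455 244.51252408] ((348.0, 244.0), (34.0, 20.0), 90.0)
side [354 245   4   3   9] [355.88888889 246.11111111] ((355.5, 246.0), (2.0, 3.0), 90.0)
top [354 180   6   7  27] [356.18518519 183.03703704] ((356.0999755859375, 183.29998779296875), (4.0249223709106445, 6.7082037925720215), 26.56505012512207)
0.003 [[336.2, 236.0], [352.9, 235.8], [357.9, 261.7], [339.8, 262.0]]
0.038 [[336.7, 226.8], [353.6, 226.6], [358.7, 252.1], [340.3, 252.4]]
```

```bash
python3 - <<'E'
from h import *
c=cap("side"); S=lambda u,v,z:pix(c,280+(u+.5)/6-.5,160+(v+.5)/6-.5,z)[:2]
o=np.array([.4542,.1213]); x=np.array([.994,.11]); y=np.array([-.11,.994])
for n,u,v,z in(("drop",312,95,.105),("dropbase",308,238,.003),("v",352,262,.03),("vfar",276,158,.02)):
    p=S(u,v,z)-o; print(n,p@x,p@y)
p=S(400,370,.03)-[.4554,-.1345]; print("v2",p@[.992,-.129],p@[.129,.992])
E
```

```text
drop -0.0029563999999999914 -0.007621600000000005
dropbase 0.0017656000000000123 0.003225599999999999
v 0.003542399999999998 -0.06891240000000001
vfar 0.0022219999999999957 0.0700856
v2 0.0017952999999999888 0.08083459999999999
```

All placements measure inside their limits, so I'm handing in.

```bash
python3 -c "
from rig import *
print(hand_in())"
```

```text
the job is handed in; nothing more can be done
None
```

Both kits are made up and the job is handed in at about 29 s of the 136 s allowed: side-camera checks put the rack, the dropper bottle and all three vials inside their limits. The petri dish was never touched, and `hand_in()` gave no verdict.

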